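# Put the kitchen ticket printer back in service after a roll change

## Robot

A 6-joint arm with a two-finger parallel gripper is mounted at the origin on the work surface. World frame = base frame: x ahead of the robot, y to its left, z up, the work surface at z = 0. Lengths are in m, angles in rad, forces in N, time in s.
With the tool pointing down it reaches from about 0.425 to 0.95 m from the base axis. Payload 3.5 kg.
Tool frame: the origin (TCP) lies at the very end of the fingers, on their centre line; the grasp point (between the pads) lies 19 mm behind it; z points along the fingers, y is the line along which they close (so a half turn about z gives the same grasp; the last joint's range is limited). The gripper opens to 85 mm and grips with 20 to 120 N. Pads are 22 mm wide; open, the fingers measure 114 mm over their backs; the gripper's body (76 mm by 85 mm) begins 54 mm behind the grasp point. The pads swing forward as they close: fully open they stand 13 mm farther back than shut.
Start: joints at [-1.276, 0.286, 1.577, -0, 1.279, -0.15], TCP at [0.29, -0.609, 0.231] pointing down, gripper open.
Joint ranges: [-2.77, 2.77], [-0.9, 2.22], [0.21, 2.48], [-1.53, 4.67], [0.24, 2.81], [-2.84, 2.84]. Speed limits (rad/s): [2.79, 2.79, 3.14, 3.14, 3.14, 3.14].

## Interface

Orientations are given as a unit quaternion [w, x, y, z].
In Python, from cell import monitor, snapshot, get_calibration, workorder gives the robot as it stands.
- The arm moves only by the tool drive_tool, never from a script. Its argument "steps" is a list that holds one entry, the list of rows, each a list of 6 numbers: the shift along the tool's x, y, z in cm, then the turn, a rotation vector about the tool's x, y, z in degrees. A call has 1 to 20 rows; each row shifts and turns the commanded pose from where the row before left it, along the tool's axes as they then stand; what a row does not reach is not made up. A row lasts 1/8 s, in which the tool goes at most 62.5 mm and 10.7 degrees, less where a joint would pass 70% of its speed; a pose out of reach is approached as far as the arm can. A call with a gripper value outside its range is refused whole. "jaw" is the finger opening in cm, from 0 to 8.54, set as the call begins (left out, the last holds). The fingers move at their own pace and stop on an object; "squeeze" is the grip in N (left out, the last holds). Time passes only in rows, so rows that do not move let the fingers close. It gives the time, the measured TCP pose, the force, the opening and the grip force at its end, in the units of the state.
- monitor.state(): the state, without advancing time (a new reading comes with each control period).
- snapshot(name): name is "side" or "top" or "wrist"; returns (picture, depth): 420x560x3 uint8, blue, green, red; 420x560 float32, m along the optical axis (not along the pixel's ray), 0 where there is no reading.
- get_calibration(name): a dict with "fx", "fy", "cx", "cy" (pixels), "distortion" ([k1, k2, p1, p2, k3] as OpenCV has them; the pictures are not rectified), "R" (3x3) and "t" (3): a world point X has camera coordinates R X + t. Camera axes: x right, y down, z forward; pixel columns grow to the right and rows downward; lengths in m; the calibration is good to about 2 mm. A picture is of the moment at which its call begins: read the wrist's pose just before it. get_calibration takes no time and is no camera call; for the wrist camera it gives the pose at the moment of the call.
- workorder.close_job(): hands the job in; it is judged then, once.
The state is a dict: "time": time; "qpos": joint angles; "joint_vel": joint speeds; "tau": joint torques, N m; "ee_pos": TCP position; "tcp_rot": TCP orientation; "force": force on the tool from outside, world axes, zero at the start; "wrist_torque": the same for the moment, N m; "opening": opening from 0.0 (shut) to 1.0 (fully open); "gripper_force": force on a finger pad.
Only numpy, scipy, OpenCV 4.12 (cv2) and the standard library are available. Lean on these libraries where they do the work, as an engineer would, in place of code of your own. Each camera call takes 0.05 s, during which the arm holds its last target. There are 200 camera calls.

## Task

A new roll has just been dropped into the kitchen's ticket printer: push its open cover down until it is fully shut, then press the front half of the black power rocker so that it tips fully over to on, then press the green feed key all the way down, keep it down for about a second, and let go. Press them in that order and only push or press with the fingertips: nothing needs to be gripped or lifted. Keep off the red cancel key, and do not shift the printer or disturb the glass, the red beaker and the spare roll standing around it.

Things in the scene. Friction and masses are not known exactly. Their poses are not given: they have to be found in the camera images.
- printer: Grey ticket printer, loose on rubber feet, about 1.7 kg, 210 mm deep (x), 150 mm wide (y). Origin: centre of its underside. x points from its front to its rear, y to the left seen from its front, z up. Flat front deck at z = 125 mm, x = -105 to -35 mm; on it at x = -70 (rocker) or -72 mm (keys): black rocker y = +48, green feed key y = 0, red cancel key y = -48 mm, each in a 2 mm high bezel.
- cover_hinge (a point): Hinge axis of the cover, along the printer's y, at the rear of its top: x = +98 mm, z = 128 mm in the printer's frame.
- cover_edge (a point): Middle of the front edge of the cover's outer (upper) face, 130 mm from the hinge axis along the cover, 14 mm above the axis when shut. The cover is a grey flat slab 133 x 146 x 14 mm with rounded edges; shut, its outer face lies level at 142 mm above the table.
- cover (a joint): Opening angle of the cover in rad: 0 fully shut (stop), larger = front edge swung up; it starts at 0.35 to 0.8. A friction hinge: the cover stays where it is left, and yields to 1 to 2 N pushing down near its front edge.
- rocker_front (a point): Pressing point on the raised front half of the rocker's top, 14 mm in front of its pivot line; moves with it. Rocker 34 mm long (printer x), 24 wide; its top is a shallow V. Pivot line in the printer's frame: x = -70, z = 130 mm. When on, the front half lies level at z = 130 mm and the rear half stands up to 5.5 mm higher, so press at the front end, clear of the rear half.
- rocker (a joint): Rocker angle in rad: 0 off (front half raised), 0.32 on (front half down, stop). Stiff: it stays wherever it is left and needs about 3 to 4 N on the front half all the way to its stop.
- feed_top (a point): Centre of the top face of the green feed key, 22 x 22 mm, 135 mm above the table when up.
- feed (a joint): Travel of the feed key in m: 0 up, 0.004 fully down (top 131 mm above the table); sprung, about 1.4 N to start and 4.5 N fully down; comes back when let go.
- cancel_top (a point): Centre of the top face of the red cancel key, the same size as the feed key. Not to be pressed.
- cancel (a joint): Travel of the cancel key in m, 0 up, 0.004 down; sprung like the feed key.
- tumbler: Clear drinking glass standing upright, 74 mm across the rim, 115 mm high. Origin: centre of its underside. Leave alone.
- beaker: Red plastic beaker standing upright, 84 mm across the rim, 105 mm high. Origin: centre of its underside. Leave alone.
- spare_roll: Spare white paper roll standing on end, 76 mm diameter, 80 mm high. Origin: centre of its underside. Leave alone.

How it is judged:
On the way, in this order (a step that is already met when the one before it is completed fails the run):
1. the cover is pushed fully shut (value of joint cover below 0.03 rad), for 0.2 s.
2. the power rocker is tipped fully over to on (value of joint rocker above 0.27 rad), for 0.1 s.
3. the feed key is kept fully down for about a second (0.6 s at least) (value of joint feed above 0.003 m), for 0.6 s.
At the end, for the whole second after the job is handed in: The cover is shut (within 0.03 rad of its stop), the rocker is on (above 0.27 rad), feed and cancel keys are up (within 1 mm), and the printer, the glass, the beaker and the spare roll stand upright within 20 mm of where they began (value of joint cover below 0.03 rad and value of joint rocker above 0.27 rad and value of joint each of feed, cancel below 0.001 m and distance of each of printer, tumbler, beaker, spare_roll from where it was at the start of the episode below 0.02 m and angle between printer's own z axis and vertical below 0.05 rad and linear speed of printer below 0.02 m/s and angle between each of tumbler, beaker, spare_roll's own z axis and vertical below 0.1 rad); the robot touches nothing.
It fails at once if the power is switched on while the cover is open (value of joint rocker above 0.2 rad and value of joint cover above 0.08 rad).
It fails at once if the feed key is pressed while the cover is open or the power is off (value of joint feed above 0.002 m and (value of joint cover above 0.08 rad or value of joint rocker below 0.16 rad)).
It fails at once if the red cancel key is pressed (value of joint cancel above 0.002 m).
It fails at once if the printer is shifted, lifted or tipped (distance of printer from where it was at the start of the episode above 0.03 m or angle between printer's own z axis and vertical above 0.12 rad).
It fails at once if the glass, beaker or spare roll is pushed away, lifted or tipped (distance of any of tumbler, beaker, spare_roll from where it was at the start of the episode above 0.03 m or angle between any of tumbler, beaker, spare_roll's own z axis and vertical above 0.35 rad).
It also fails if it takes over 43 s, if anything falls off the work surface, if the arm or the gripper's body presses on something with over 40 N, if the wrist force passes 120 N, or if a joint passes its speed limit or range.

## Working session

There is one attempt and no reset: what is moved stays moved. The work goes in short steps, Python scripts to look and compute and a tool call to move; the robot and the scene stay as the last step left them, time stands still between calls to the robot, and variables do not carry over. Pictures are saved under pics/ and viewed, at most 10 in all, crops included, and the job is handed in when it is done.

Besides the shell and the picture viewer there is one more tool, called after "Emit:" as name(argument=value, ...) on one line, values as JSON. drive_tool: Moves the arm, as the interface text tells. Its arguments: {"type":"object","properties":{"steps":{"type":"array"},"jaw":{"type":"number"},"squeeze":{"type":"number"}},"required":["steps"]}

```bash
mkdir -p pics; python3 - <<'E'
from cell import monitor,snapshot,get_calibration
import cv2,numpy as np
for n in("top","side"):
    p,d=snapshot(n);cv2.imwrite(f"pics/{n}0.png",p);np.save(f"{n}0.npy",d)
    c=get_calibration(n);print(n,c)
s=monitor.state();print(s["time"],s["ee_pos"],s["tcp_rot"],s["force"])
E
```

```text
top {'fx': 476.06578467764746, 'fy': 476.06578467764746, 'cx': 282.3779978624559, 'cy': 210.26322434365932, 'distortion': array([-0.13884715,  0.        ,  0.        ,  0.        ,  0.        ]), 'R': array([[ 0.01450473, -0.99975844, -0.01651301],
       [-0.99049465, -0.01210721, -0.13701741],
       [ 0.13678438,  0.01834345, -0.99043099]]), 't': array([0.09717393, 0.58150674, 1.04483581])}
side {'fx': 516.7816021662088, 'fy': 516.7816021662088, 'cx': 281.1852523374447, 'cy': 213.67623177615445, 'distortion': array([-0.02608812,  0.        ,  0.        ,  0.        ,  0.        ]), 'R': array([[ 9.99880126e-01, -1.22234750e-02,  9.50369145e-03],
       [ 7.32014444e-04, -5.75795873e-01, -8.17593161e-01],
       [ 1.54660159e-02,  8.17502110e-01, -5.75717902e-01]]), 't': array([-0.53301572,  0.13865011,  1.07998422])}
0.1 [ 0.29028759 -0.60874867  0.23005736] [-1.06454895e-03  9.75372629e-01  2.20560868e-01 -7.43831188e-05] [-0.58982299 -0.13810983  0.63675077]
```

View pics/top0.png

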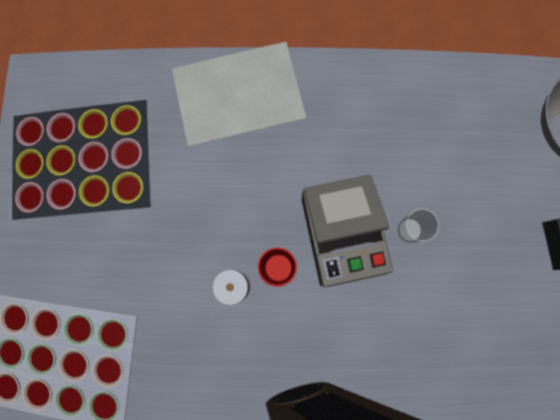

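View pics/side0.png

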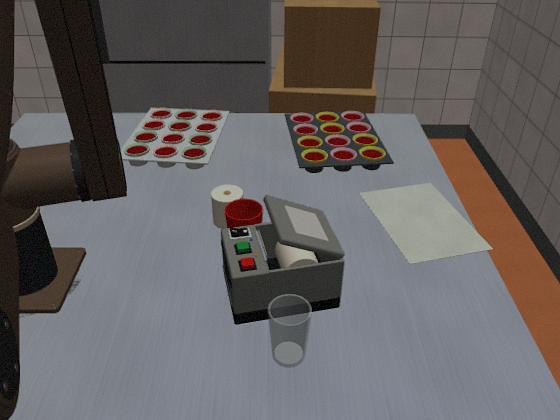

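The top view shows the printer facing the robot: rocker (333,267), green key (355,264), red key (378,259), cover open. The glass is at (420,226), the red beaker at (278,266) and the roll at (230,287). I'll measure the keys and the cover next.

```bash
cat > h.py <<'E'
import numpy as np,cv2
def ray(c,uv):
    K=np.array([[c['fx'],0,c['cx']],[0,c['fy'],c['cy']],[0,0,1]])
    n=cv2.undistortPoints(np.array([[uv]],float),K,np.array(c['distortion']))[0,0]
    R=np.array(c['R']);return -R.T@c['t'],R.T@np.array([*n,1])
def onz(c,uv,z):
    o,r=ray(c,uv);return o+r*(z-o[2])/r[2]
def atd(c,uv,d):
    o,r=ray(c,uv);return o+r*d
def blob(p,lo,hi,box):
    h=cv2.cvtColor(p,cv2.COLOR_BGR2HSV);m=cv2.inRange(h,lo,hi)
    k=np.zeros_like(m);x0,y0,x1,y1=box;k[y0:y1,x0:x1]=m[y0:y1,x0:x1]
    n,l,s,ce=cv2.connectedComponentsWithStats(k);i=1+np.argmax(s[1:,4]);return ce[i],s[i]
E
python3 - <<'E'
from cell import get_calibration
from h import *
G=((45,100,40),(85,255,255));R=((0,140,60),(8,255,255))
T={}
for n,bg,br in(("top",(340,250,368,280),(369,248,392,272)),("side",(230,235,258,258),(236,255,262,274))):
    p=cv2.imread(f"pics/{n}0.png");c=get_calibration(n)
    for k,m,b in(("g",G,bg),("r",R,br)):
        ce,s=blob(p,*m,b);P=onz(c,ce,.135);T[n+k]=P;print(n,k,ce,s[4],P)
c=get_calibration("top");d=np.load("top0.npy")
p=cv2.imread("pics/top0.png")
# cover outer face: label panel & front edge; depth points
for uv in[(345,205),(330,225),(360,220),(320,240),(350,236),(380,228),(330,243),(355,238),(378,232),(312,192),(370,182),(322,276),(385,267)]:
    print(uv,atd(c,uv,d[uv[1],uv[0]]).round(4),p[uv[1],uv[0]])
print("rock",onz(c,(333,267),.132))
for n,uv,z in(("glass",(424,224),.115),("beak",(278,266),.105)):print(n,onz(c,uv,z))
cv2.imwrite("pics/crop0.png",cv2.resize(p[165:300,290:450],None,fx=4.5,fy=4.4,interpolation=cv2.INTER_CUBIC))
E
```

```text
top g [355.20300752 263.87218045] 133 [ 0.45783183 -0.04800583  0.135     ]
top r [377.8        259.05185185] 135 [ 0.4681306  -0.09480221  0.135     ]
side g [242.44262295 246.22131148] 122 [ 0.45883423 -0.05574889  0.135     ]
side r [247.01680672 262.18487395] 119 [ 0.46926235 -0.10140774  0.135     ]
(345, 205) [ 0.575  -0.0236  0.1667] [149 155 158]
(330, 225) [0.5323 0.0081 0.1832] [93 98 99]
(360, 220) [ 0.5431 -0.0515  0.1816] [94 98 99]
(320, 240) [0.5018 0.0282 0.1927] [87 92 93]
(350, 236) [ 0.5105 -0.0305  0.1898] [51 53 54]
(380, 228) [ 0.5263 -0.0888  0.1946] [78 82 83]
(330, 243) [ 0.5072 -0.0042  0.0356] [34 34 35]
(355, 238) [ 0.5193 -0.0615  0.0336] [33 33 34]
(378, 232) [ 0.5271 -0.1016  0.1031] [32 32 33]
(312, 192) [0.6043 0.0423 0.1472] [91 95 96]
(370, 182) [ 0.6269 -0.0781  0.1475] [92 98 99]
(322, 276) [0.4324 0.0194 0.1238] [ 94  99 100]
(385, 267) [ 0.4521 -0.1118  0.1243] [107 112 114]
rock [ 0.45103484 -0.00259076  0.132     ]
glass [ 0.54405038 -0.19871499  0.115     ]
beak [0.45221191 0.11128372 0.105     ]
```

View pics/crop0.png

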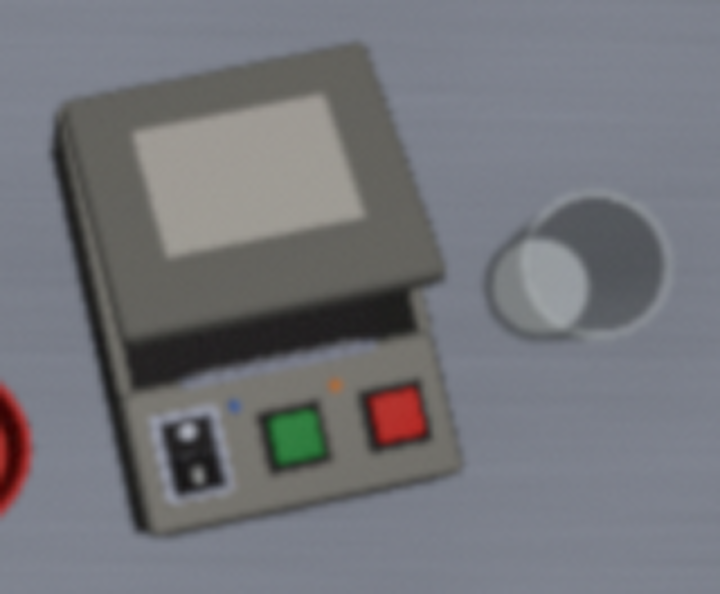

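Emit:
drive_tool(steps=[[[0,0,-1,0,0,6.5],[0,0,-1,0,0,6.6],[2.3,-3.4,0,0,0,0],[2.3,-3.4,0,0,0,0],[2.3,-3.4,0,0,0,0],[2.3,-3.4,0,0,0,0],[2.3,-3.4,0,0,0,0],[2.3,-3.4,0,0,0,0],[2.3,-3.4,0,0,0,0],[2.3,-3.4,0,0,0,0],[2.3,-3.4,0,0,0,0],[2.3,-3.4,0,0,0,0],[2.3,-3.4,0,0,0,0],[2.3,-3.4,0,0,0,0],[2.3,-3.4,0,0,0,0],[2.3,-3.4,0,0,0,0],[2.3,-3.4,0,0,0,0],[0,0,0,0,0,0]]], jaw=0)

```text
time: 2.35
ee_pos: [0.5181, -0.035, 0.2507]
tcp_rot: [-0.0, 0.994, 0.11, -0.0]
force: [0.1, -0.0, 0.6]
opening: -0.002
gripper_force: 0.0
```

```bash
python3 - <<'E'
from cell import monitor,snapshot,get_calibration
from h import *
s=monitor.state();print(s["ee_pos"],s["tcp_rot"],s["opening"])
c=get_calibration("wrist");p,d=snapshot("wrist");cv2.imwrite("pics/w1.png",p);np.save("w1.npy",d);print(c)
E
```

```text
[ 0.51812769 -0.0350236   0.25074751] [-3.29800536e-04  9.93947221e-01  1.09857012e-01 -4.98978102e-04] -0.0018173666299802567
{'fx': 289.7938095684532, 'fy': 289.7938095684532, 'cx': 283.18656729495257, 'cy': 210.99555581157838, 'distortion': array([-0.06058237,  0.        ,  0.        ,  0.        ,  0.        ]), 'R': array([[ 2.19328297e-01, -9.75650883e-01,  6.73437260e-04],
       [-9.42356387e-01, -2.11664745e-01,  2.59157241e-01],
       [-2.52704448e-01, -5.74751343e-02, -9.65834909e-01]]), 't': array([-0.14761091,  0.44108996,  0.52573512])}
```

View pics/w1.png

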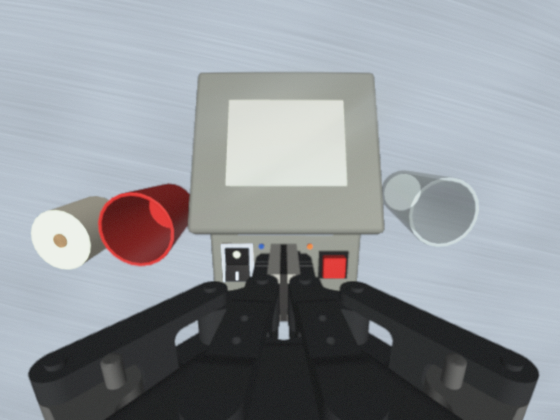

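The wrist view shows the closed fingers at (285,250) above the cover's front edge (row 232). The red key is at (335,266) and the rocker at (237,263). Yaw is well aligned.

```bash
python3 - <<'E'
from cell import get_calibration
from h import *
c=get_calibration("wrist");p=cv2.imread("pics/w1.png");d=np.load("w1.npy")
ce,s=blob(p,(0,140,60),(8,255,255),(318,250,352,284));r=onz(c,ce,.135);print("red",ce,s,r)
yaw=np.deg2rad(12.5);u=np.array([np.cos(yaw),np.sin(yaw),0]);v=np.array([-u[1],u[0],0])
g=r+.048*v;print("green from red",g,"feed top view .4578 -.0480")
for n,uv,z in(("bezelTL",(222,244),.127),("bezelTR",(252,244),.127),("rockerc",(237,263),.131)):print(n,onz(c,uv,z))
for uv in[(215,222),(285,222),(360,222),(285,150),(215,229),(360,229),(210,90),(362,90)]:print(uv,atd(c,uv,d[uv[1],uv[0]]).round(4))
E
```

```text
red [333.68333333 266.13518519] [322 255  25  23 540] [ 0.46917814 -0.09749309  0.135     ]
green from red [ 0.45878904 -0.05063088  0.135     ] feed top view .4578 -.0480
bezelTL [0.46483074 0.01392548 0.127     ]
bezelTR [ 0.47134258 -0.01498174  0.127     ]
rockerc [ 0.44996169 -0.00438281  0.131     ]
(215, 222) [0.5093 0.0129 0.1929]
(285, 222) [ 0.5203 -0.0368  0.1927]
(360, 222) [ 0.532  -0.0903  0.1921]
(285, 150) [ 0.5691 -0.026   0.169 ]
(215, 229) [0.5049 0.0116 0.1954]
(360, 229) [ 0.5277 -0.0907  0.1954]
(210, 90) [0.6014 0.0427 0.1475]
(362, 90) [ 0.628  -0.0762  0.1473]
```

Emit:
drive_tool(steps=[[[0.7,0,0,0,0,0],[0,0,1.2,0,0,0],[0,0,1.2,0,0,0],[0,0,1.2,0,0,0],[0,0,1,0,0,0],[0,0,0.6,0,0,0],[0,0,0.6,0,0,0],[0,0,0.6,0,0,0],[0,0,0.6,0,0,0],[0,0,0.6,0,0,0],[0,0,0.6,0,0,0],[0,0,0.6,0,0,0],[0,0,0.6,0,0,0],[0,0,0.6,0,0,0],[0,0,0.5,0,0,0]]])

```text
time: 4.28
ee_pos: [0.5248, -0.0357, 0.1458]
tcp_rot: [-0.0, 0.994, 0.108, -0.0]
force: [0.3, -0.2, 0.5]
opening: 0.003
gripper_force: 0.3
```

Emit:
drive_tool(steps=[[[0,0,0.2,0,0,0],[0,0,0.2,0,0,0],[0,0,0.1,0,0,0],[0,0,0.1,0,0,0],[0,0,0,0,0,0],[0,0,0,0,0,0]]])

```text
time: 5.03
ee_pos: [0.525, -0.0357, 0.1419]
tcp_rot: [0.0, 0.994, 0.108, -0.0]
force: [-3.9, -0.0, 7.5]
opening: -0.003
gripper_force: 3.7
```

Emit:
drive_tool(steps=[[[0,0,-1.5,0,0,0],[0,0,-1.8,0,0,0],[-2.7,-1.6,0,0,0,0],[-2.7,-1.6,0,0,0,0],[-2.8,-1.55,0,0,0,0],[0,0,0,0,0,0],[0,0,0,0,0,0]]])

```text
time: 5.9
ee_pos: [0.4357, -0.0072, 0.1745]
tcp_rot: [0.0, 0.994, 0.108, 0.001]
force: [-0.4, 0.8, 0.5]
opening: -0.002
gripper_force: 0.0
```

```bash
python3 - <<'E'
from cell import monitor,snapshot,get_calibration
from h import *
s=monitor.state();print(s["ee_pos"],s["force"])
c=get_calibration("wrist");p,d=snapshot("wrist");cv2.imwrite("pics/w2.png",p)
t,_=snapshot("top");cv2.imwrite("pics/t2.png",t)
ct=get_calibration("top")
ce,q=blob(t,(0,140,60),(8,255,255),(369,245,392,272));print("red top",ce,q[4],onz(ct,ce,.135),"was .4681 -.0948")
print(*[atd(c,(u,v),d[v,u]).round(4) for u,v in((250,120),(330,120),(290,60),(330,160))])
E
```

```text
[ 0.43565919 -0.00716257  0.17454112] [-0.43451898  0.75820582  0.5404868 ]
red top [380.29411765 254.41176471] 17 [ 0.47772482 -0.10005917  0.135     ] was .4681 -.0948
[0.4979 0.0073 0.3175] [ 0.5122 -0.0181  0.1407] [0.5383 0.0119 0.1441] [ 0.4894 -0.0248  0.1362]
```

View pics/w2.png

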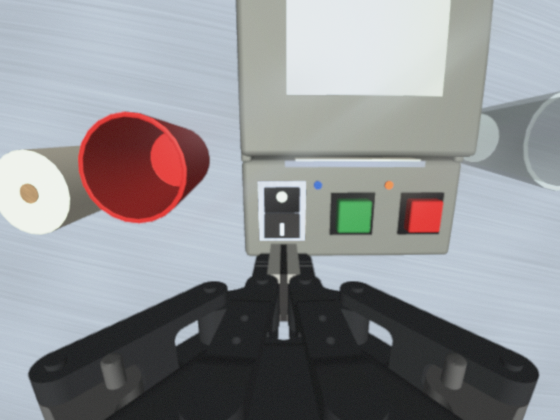

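The cover is shut. Rocker bezel spans (260,180)–(305,240), with the green key at (354,216) and the red key at (425,216).

```bash
python3 - <<'E'
from cell import get_calibration
from h import *
c=get_calibration("wrist");p=cv2.imread("pics/w2.png")
r=onz(c,blob(p,(0,140,60),(8,255,255),(395,190,450,240))[0],.135)
g=onz(c,blob(p,(45,100,40),(85,255,255),(330,190,380,240))[0],.135);print(r,g)
w=g-r;print(np.rad2deg(np.arctan2(-w[0],w[1])))
for uv,z in(((260,181),.127),((305,181),.127),((260,240),.127),((305,240),.127)):print(onz(c,uv,z))
print("TCPpx",[c['R']@np.array([.4357,-.0072,z])+c['t'] for z in(.1745,.13)])
E
```

```text
[ 0.46778274 -0.09523307  0.135     ] [ 0.45779403 -0.04932922  0.135     ]
12.276234643312941
[0.46562655 0.0153164  0.127     ]
[ 0.47201855 -0.01373804  0.127     ]
[0.42495768 0.00722647 0.127     ]
[ 0.43169287 -0.02344686  0.127     ]
TCPpx [array([0.00032264, 0.02529739, 0.15423693]), array([0.00022797, 0.01386246, 0.19724255])]
```

Emit:
drive_tool(steps=[[[-0.2,0,1,0,0,0],[0,0,1,0,0,0],[0,0,1,0,0,0],[0,0,0.4,0,0,0],[0,0,0.3,0,0,0],[0,0,0.3,0,0,0],[0,0,0.2,0,0,0],[0,0,0.2,0,0,0],[0,0,0.1,0,0,0],[0,0,0,0,0,0],[0,0,0,0,0,0]]])

```text
time: 7.38
ee_pos: [0.4328, -0.0074, 0.1299]
tcp_rot: [0.0, 0.994, 0.108, -0.0]
force: [-6.6, -0.3, 11.2]
opening: -0.007
gripper_force: 5.3
```

Emit:
drive_tool(steps=[[[0,0,-1.5,0,0,0],[0,0,-2,0,0,0],[0.8,2.3,0,0,0,0],[0.7,2.3,0,0,0,0],[0,0,0,0,0,0],[0,0,0,0,0,0]]])

```text
time: 8.12
ee_pos: [0.4568, -0.049, 0.1628]
tcp_rot: [-0.0, 0.994, 0.108, -0.001]
force: [-0.5, 0.6, -0.4]
opening: -0.001
gripper_force: 0.0
```

```bash
python3 - <<'E'
from cell import monitor,snapshot,get_calibration
from h import *
s=monitor.state();print(s["ee_pos"],s["force"])
c=get_calibration("wrist");p,d=snapshot("wrist");cv2.imwrite("pics/w3.png",p[100:300,150:450].repeat(2,0).repeat(2,1))
r=onz(c,blob(p,(0,140,60),(8,255,255),(330,180,400,260))[0],.135)
print(r)
E
```

```text
[ 0.45681914 -0.04897804  0.16277197] [-0.48604839  0.60714742 -0.38927551]
[ 0.46865857 -0.09605881  0.135     ]
```

View pics/w3.png

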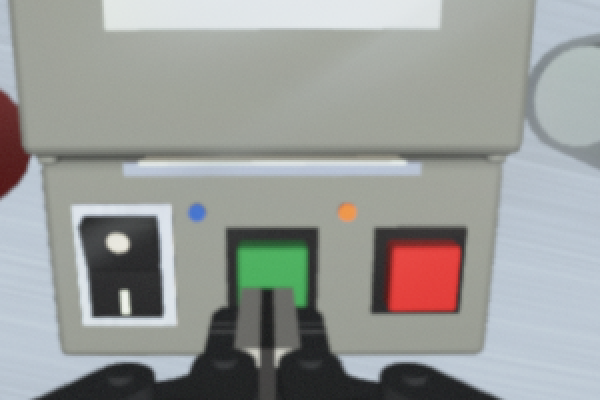

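The rocker's rear half now stands up, so power is on, and the tip is over the green key.

Emit:
drive_tool(steps=[[[0,0,1,0,0,0],[0,0,1,0,0,0],[0,0,0.6,0,0,0],[0,0,0.3,0,0,0],[0,0,0.2,0,0,0],[0,0,0.1,0,0,0],[0,0,0.1,0,0,0],[0,0,0,0,0,0]]])

```text
time: 9.18
ee_pos: [0.4571, -0.0489, 0.131]
tcp_rot: [-0.0, 0.994, 0.108, -0.0]
force: [-4.3, 1.6, 6.0]
opening: -0.006
gripper_force: 2.9
```

Emit:
drive_tool(steps=[[[0,0,0.05,0,0,0],[0,0,0,0,0,0],[0,0,0,0,0,0],[0,0,0,0,0,0],[0,0,0,0,0,0],[0,0,0,0,0,0],[0,0,0,0,0,0],[0,0,0,0,0,0]]])

```text
time: 10.18
ee_pos: [0.4571, -0.0489, 0.131]
tcp_rot: [-0.0, 0.994, 0.108, -0.0]
force: [-4.2, 1.7, 7.7]
opening: -0.001
gripper_force: 4.0
```

Emit:
drive_tool(steps=[[[0,0,-1,0,0,0],[0,0,-2,0,0,0],[0,0,-3,0,0,0],[0,0,-3,0,0,0],[0,0,0,0,0,0],[0,0,0,0,0,0],[0,0,0,0,0,0]]])

```text
time: 11.05
ee_pos: [0.4564, -0.0488, 0.2181]
tcp_rot: [-0.001, 0.994, 0.108, -0.001]
force: [-0.0, 0.1, 0.8]
opening: 0.001
gripper_force: 0.0
```

```bash
python3 - <<'E'
from cell import snapshot
import cv2
p,d=snapshot("wrist");cv2.imwrite("pics/w4.png",p)
E
```

```text
(no output)
```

View pics/w4.png

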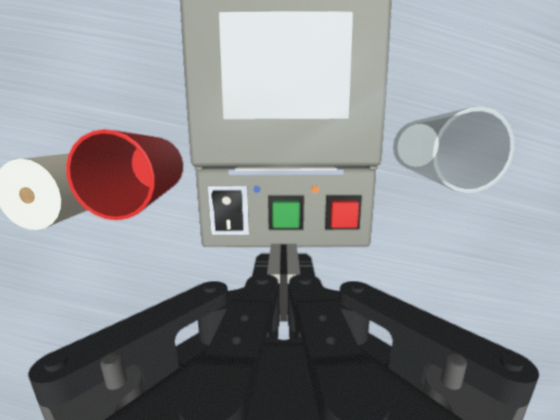

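The cover is shut, the rocker at (228,210) is on, both keys are up, and everything still stands where it was.

```bash
python3 -c "
from cell import workorder
print(workorder.close_job())"
```

```text
the job is handed in; nothing more can be done
None
```

I pushed the cover shut, tipped the rocker to on, held the feed key fully down for about a second and let go, and handed the job in; the last picture showed nothing around the printer disturbed, but no verdict came back.

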